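Weigh down the glued-up fins

ROBOT

A 7-joint arm with a two-finger parallel gripper is mounted at the origin on the work surface. World frame = base frame: x ahead of the robot, y to its left, z up, the work surface at z = 0. Lengths are in m, angles in rad, forces in N, time in s.
With the tool pointing down it reaches from about 0.4 to 0.875 m from the base axis. Payload 19.3 kg.
Tool frame: the origin (TCP) lies at the very end of the fingers, on their centre line; the grasp point (between the pads) lies 19 mm behind it; z points along the fingers, y is the line along which they close (so a half turn about z gives the same grasp; the last joint's range is limited). The gripper opens to 85 mm and grips with 20 to 120 N. Pads are 22 mm wide; open, the fingers measure 114 mm over their backs; the gripper's body (76 mm by 85 mm) begins 54 mm behind the grasp point. The pads swing forward as they close: fully open they stand 13 mm farther back than shut.
Start: joints at [-1.399, 0.521, -0.036, 1.599, 0.021, 1.021, -0.113], TCP at [0.15, 0.607, 0.207] pointing down, gripper open.
Joint ranges: [-2.91, 2.91], [-0.3, 2.13], [-1.5, 1.42], [0.17, 2.43], [-1.26, 4.41], [0.16, 1.93], [-2.52, 2.52]. Speed limits (rad/s): [1.89, 1.89, 2.39, 2.39, 3.01, 3.01, 3.01].

INTERFACE

Orientations are given as [roll, pitch, yaw] about the fixed x, y, z axes, in that order (R = Rz(yaw) Ry(pitch) Rx(roll)).
In Python, from workcell import bot, grab_frame, calibration, job gives the robot as it stands.
- The arm moves only by the tool move_tool, called after "Request:" as a command line: name --argument value ..., lists and objects as JSON in quotes. Schema: {"type":"object","properties":{"segments":{"type":"array","items":{"type":"number"},"minItems":7,"maxItems":35},"grip_force":{"type":"number"},"only":{"type":"string"},"quiet":{"type":"boolean"},"lines":{"type":"string"}},"required":["segments"],"additionalProperties":false}. segments is one flat list of numbers that holds 1 to 5 rows one after another, with no inner brackets; each row has 7 numbers: the finger opening in m, then dx, dy, dz in m, then a rotation vector rx, ry, rz in rad; each row is the pose to reach, as a shift and turn from the pose commanded when the call began, along the tool's axes at that moment; what a row does not reach only later rows make up. A row lasts 1/8 s, in which the tool goes at most 0.0625 m and 0.188 rad, less where a joint would pass 70% of its speed; a pose out of reach is approached as far as the arm can. The fingers move at their own pace and stop on an object; grip_force is the grip in N (left out, the last holds). Time passes only in rows, so rows that do not move let the fingers close. The tool returns the time, the measured TCP pose, the force, the opening and the grip force at its end. only (a regular expression) keeps the lines of the reply that match it, lines (a string "A,B") keeps lines A to B, and quiet returns only ok. Input that does not fit is refused with a message, and nothing moves.
- bot.observe(): the state, without advancing time (a new reading comes with each control period).
- grab_frame(name): name is "scene" or "top" or "wrist"; returns (picture, depth): 420x560x3 uint8, blue, green, red; 420x560 float32, m along the optical axis (not along the pixel's ray), 0 where there is no reading.
- calibration(name): a dict with "vfov" (degrees; the focal length in pixels is half the picture's height over the tangent of half this angle, whatever the lens; pixels are square), "cx", "cy" (the principal point, pixels), "eye" and "attitude" of the camera in the world. Camera axes: x right, y down, z forward; pixel columns grow to the right and rows downward; lengths in m; the calibration is good to about 2 mm. A picture is of the moment at which its call begins: read the wrist's pose just before it. calibration takes no time and is no camera call; for the wrist camera it gives the pose at the moment of the call.
- job.job_done(): hands the job in; it is judged then, once.
The state is a dict: "clock": time; "qpos": joint angles; "qd": joint speeds; "joint_efforts": joint torques, N m; "position": TCP position; "tool_rot": TCP orientation; "force": force on the tool from outside, world axes, zero at the start; "moment": the same for the moment, N m; "grip_width": finger opening in m; "finger_force": force on a finger pad.
Only numpy, scipy, OpenCV 4.12 (cv2) and the standard library are available. Lean on these libraries where they do the work, as an engineer would, in place of code of your own. Each camera call takes 0.05 s, during which the arm holds its last target. There are 200 camera calls.

TASK

Four freshly glued surfboard fins lie on the bench and must be pressed flat while they cure: gently set one press weight upright on the middle of each fin, the largest weight on the largest fin, the next on the next, and so on down to the smallest. Work in that order, largest first, letting go of each weight before fetching the next. Leave the mixing cup and the black fin plug where they are.

Things in the scene. Friction and masses are not known exactly. Their poses are not given: they have to be found in the camera images.
- weight_xl: The largest of four press weights: a dark steel disc 68 mm across and 26 mm high with a plain upright bright steel knob on its middle, 18 mm across, from 26 to 58 mm above the underside (same knob on all four). About 0.76 kg, give or take 15 %. Origin: centre of the underside; z up along the knob. Starts upright on the bench; the four sizes stand in any arrangement.
- weight_l: The second largest of four press weights: a dark steel disc 56 mm across and 26 mm high with a plain upright bright steel knob on its middle, 18 mm across, from 26 to 58 mm above the underside (same knob on all four). About 0.53 kg, give or take 15 %. Origin: centre of the underside; z up along the knob. Starts upright on the bench; the four sizes stand in any arrangement.
- weight_m: The third largest of four press weights: a dark steel disc 44 mm across and 26 mm high with a plain upright bright steel knob on its middle, 18 mm across, from 26 to 58 mm above the underside (same knob on all four). About 0.34 kg, give or take 15 %. Origin: centre of the underside; z up along the knob. Starts upright on the bench; the four sizes stand in any arrangement.
- weight_s: The smallest of four press weights: a dark steel disc 32 mm across and 26 mm high with a plain upright bright steel knob on its middle, 18 mm across, from 26 to 58 mm above the underside (same knob on all four). About 0.19 kg, give or take 15 %. Origin: centre of the underside; z up along the knob. Starts upright on the bench; the four sizes stand in any arrangement.
- fin_xl: The largest of four flat white surfboard fins stuck flat to the bench, unmoving: raked outline, straight root edge about 120 mm long and 115 mm from root to tip, 8 mm thick. Origin: on the bench under the middle (centroid) of the outline; the fin's top is 8 mm above it. x runs along the root, y from root to tip. The sizes lie in any arrangement, at any yaw.
- fin_l: The second largest of four flat white surfboard fins stuck flat to the bench, unmoving: raked outline, straight root edge about 98 mm long and 94 mm from root to tip, 8 mm thick. Origin: on the bench under the middle (centroid) of the outline; the fin's top is 8 mm above it. x runs along the root, y from root to tip. The sizes lie in any arrangement, at any yaw.
- fin_m: The third largest of four flat white surfboard fins stuck flat to the bench, unmoving: raked outline, straight root edge about 79 mm long and 76 mm from root to tip, 8 mm thick. Origin: on the bench under the middle (centroid) of the outline; the fin's top is 8 mm above it. x runs along the root, y from root to tip. The sizes lie in any arrangement, at any yaw.
- fin_s: The smallest of four flat white surfboard fins stuck flat to the bench, unmoving: raked outline, straight root edge about 60 mm long and 58 mm from root to tip, 8 mm thick. Origin: on the bench under the middle (centroid) of the outline; the fin's top is 8 mm above it. x runs along the root, y from root to tip. The sizes lie in any arrangement, at any yaw.
- cup: Bystander: white open mixing cup, 72 mm across the rim and 80 mm high, standing loose beyond the fins. Origin: centre of its underside. To be left alone.
- plug: Bystander: small black fin plug, a loose disc 28 mm across and 18 mm high, on the left (+y) part of the bench between weights and fins. Origin: centre of its underside. To be left alone.
Mind the look-alikes: they are no part of the job. Leave any blue look-alike of the weight_m alone. What is shaped like the weight_s but blue is not meant.

How it is judged:
On the way, in this order (a step that is already met when the one before it is completed fails the run):
1. the largest weight stands released on the middle of the largest fin (horizontal distance between weight_xl and fin_xl below 0.012 m and z of weight_xl in the frame of fin_xl between 0.005 and 0.011 m and angle between weight_xl's own z axis and vertical below 0.08 rad and linear speed of weight_xl below 0.02 m/s and contact force between the fingers and weight_xl below 0.3 N), for 0.2 s.
2. the second largest weight stands released on the middle of the second largest fin (horizontal distance between weight_l and fin_l below 0.012 m and z of weight_l in the frame of fin_l between 0.005 and 0.011 m and angle between weight_l's own z axis and vertical below 0.08 rad and linear speed of weight_l below 0.02 m/s and contact force between the fingers and weight_l below 0.3 N), for 0.2 s.
3. the third largest weight stands released on the middle of the third largest fin (horizontal distance between weight_m and fin_m below 0.012 m and z of weight_m in the frame of fin_m between 0.005 and 0.011 m and angle between weight_m's own z axis and vertical below 0.08 rad and linear speed of weight_m below 0.02 m/s and contact force between the fingers and weight_m below 0.3 N), for 0.2 s.
4. the smallest weight stands released on the middle of the smallest fin (horizontal distance between weight_s and fin_s below 0.012 m and z of weight_s in the frame of fin_s between 0.005 and 0.011 m and angle between weight_s's own z axis and vertical below 0.08 rad and linear speed of weight_s below 0.02 m/s and contact force between the fingers and weight_s below 0.3 N), for 0.2 s.
At the end, for the whole second after the job is handed in: Each of the four weights stands flat (within 0.08 rad), released and at rest on top of the fin of its own size rank, its centre within 12 mm of the fin's centroid; the cup and the plug are within 20 mm of where they started (all of step 1 and all of step 2 and all of step 3 and all of step 4 and distance of each of cup, plug from where it was at the start of the episode below 0.02 m); the robot touches nothing.
It fails at once if the mixing cup is knocked or moved (distance of cup from where it was at the start of the episode above 0.02 m or angle between cup's own z axis and vertical above 0.35 rad).
It fails at once if the fin plug is moved (distance of plug from where it was at the start of the episode above 0.02 m).
It fails at once if a weight is banged down or pressed hard on its fin (over 100, 85, 70 or 60 N, largest to smallest) (contact force between weight_xl and fin_xl above 100 N or contact force between weight_l and fin_l above 85 N or contact force between weight_m and fin_m above 70 N or contact force between weight_s and fin_s above 60 N).
It fails at once if a weight is dropped onto its fin from more than about 13 mm (over 0.5 m/s close above it) ((linear speed of weight_xl above 0.5 m/s and horizontal distance between weight_xl and fin_xl below 0.05 m and height (world z) of weight_xl below 0.06 m) or (linear speed of weight_l above 0.5 m/s and horizontal distance between weight_l and fin_l below 0.05 m and height (world z) of weight_l below 0.06 m) or (linear speed of weight_m above 0.5 m/s and horizontal distance between weight_m and fin_m below 0.05 m and height (world z) of weight_m below 0.06 m) or (linear speed of weight_s above 0.5 m/s and horizontal distance between weight_s and fin_s below 0.05 m and height (world z) of weight_s below 0.06 m)).
It also fails if it takes over 112 s, if anything falls off the work surface, if the arm or the gripper's body presses on something with over 40 N, if the wrist force passes 120 N, or if a joint passes its speed limit or range.

## Working session

There is one attempt and no reset: what is moved stays moved. The work goes in short steps, Python scripts to look and compute and a tool call to move; the robot and the scene stay as the last step left them, time stands still between calls to the robot, and variables do not carry over. Pictures are saved under pics/ and viewed, at most 14 in all, crops included, and the job is handed in when it is done.

```bash
ls; mkdir -p pics
```

Run:
```python
from workcell import bot, grab_frame, calibration, job
import cv2, numpy as np
for n in ("scene","top"):
    p,d=grab_frame(n); cv2.imwrite(f"pics/{n}0.png",p); np.save(f"{n}0_d.npy",d); print(n,calibration(n),(d>0).mean())
s=bot.observe(); print(s)
```

```text
pics
scene {'vfov': 42.40272069088201, 'cx': 276.6599573972611, 'cy': 209.68566023523846, 'eye': array([0.92164391, 0.57791265, 1.17878526]), 'attitude': array([-2.62627009,  0.00809318,  2.58544387])} 0.9959991496598639
top {'vfov': 45.905106574508096, 'cx': 278.08201763983527, 'cy': 208.3847383572764, 'eye': array([0.52008317, 0.00715578, 1.42165513]), 'attitude': array([-3.08947233e+00, -2.91998078e-03, -1.56523197e+00])} 0.9960969387755102
{'clock': 0.1, 'qpos': array([-1.39919222,  0.52196476, -0.03631176,  1.59994145,  0.02119225,
        1.02107257, -0.11278909]), 'qd': array([ 0.0017951 , -0.00081763,  0.00055461, -0.00140551,  0.00068713,
       -0.00087997,  0.0002898 ]), 'joint_efforts': array([ 2.34603620e-03, -9.28478765e+01,  1.98308766e+00, -3.70523500e+01,
        1.80673582e-02,  5.38540684e-03, -5.10781979e-05]), 'position': array([0.14962384, 0.60650078, 0.20608044]), 'tool_rot': array([-3.14059363e+00,  6.99187158e-05,  2.89977070e+00]), 'force': array([-0.45174715,  0.63453601,  0.67363809]), 'moment': array([-0.01853473,  0.0326806 , -0.02399642]), 'finger_force': 0.0, 'grip_width': 0.08525829261695048}
```

View pics/top0.png

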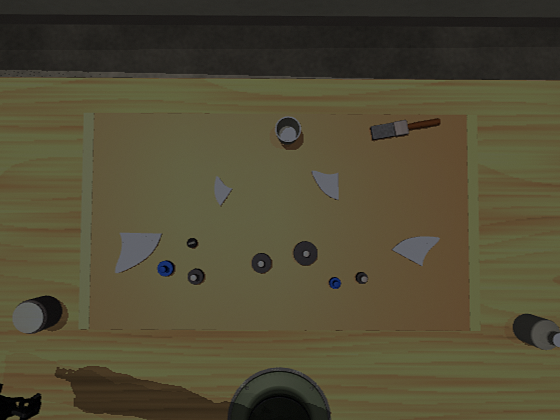

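View pics/scene0.png

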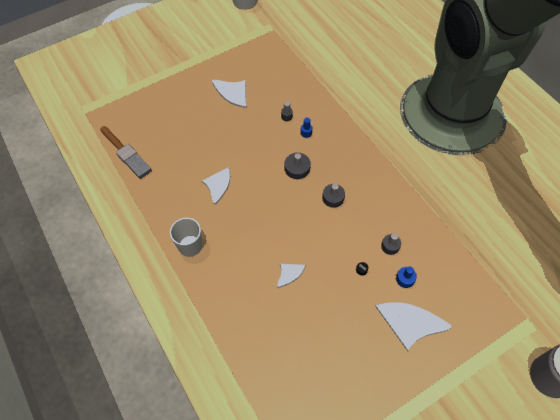

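Top view shows fins at (138,250), (417,249), (326,184) and (222,191), and dark weights at (305,253), (262,263), (196,277) and (361,278). The blue look-alikes are at (166,268) and (335,283), the plug at (192,243) and the cup at (288,130). The scene view shows the same items. Next I measure them in both views.

Create h.py:
```python
import cv2, numpy as np
from scipy.spatial.transform import Rotation as R
def rays(c,uv):
    f=210/np.tan(np.radians(c['vfov'])/2); uv=np.atleast_2d(uv).astype(float)
    d=np.c_[(uv[:,0]-c['cx'])/f,(uv[:,1]-c['cy'])/f,np.ones(len(uv))]
    return R.from_euler('xyz',c['attitude']).apply(d)
def plane(c,uv,z):
    r=rays(c,uv); e=np.array(c['eye']); return e+r*((z-e[2])/r[:,2])[:,None]
def deproj(c,uv,dep): return np.array(c['eye'])+rays(c,uv)*np.atleast_1d(dep)[:,None]
def tri(c1,u1,c2,u2):
    a,b=rays(c1,u1)[0],rays(c2,u2)[0]; a/=np.linalg.norm(a); b/=np.linalg.norm(b)
    e1,e2=np.array(c1['eye']),np.array(c2['eye'])
    st=np.linalg.lstsq(np.c_[a,-b],e2-e1,rcond=None)[0]
    p,q=e1+st[0]*a,e2+st[1]*b; return (p+q)/2,np.linalg.norm(p-q)
def blobs(mask,amin):
    n,l,s,c=cv2.connectedComponentsWithStats(mask.astype(np.uint8)); 
    return [(c[i],s[i,4],l==i) for i in range(1,n) if s[i,4]>=amin]
def masks(p):
    h=cv2.cvtColor(p,cv2.COLOR_BGR2HSV); H,S,V=[h[...,i].astype(int) for i in range(3)]
    return dict(white=(S<70)&(V>105), dark=(V<75), blue=(H>105)&(H<130)&(S>150))
```

Run:
```python
from h import *
from workcell import calibration
for n in("top","scene"):
    p=cv2.imread(f"pics/{n}0.png"); d=np.load(f"{n}0_d.npy"); c=calibration(n)
    for k,m in masks(p).items():
        for ce,a,mm in blobs(m,12):
            v,u=np.nonzero(mm); P=deproj(c,np.c_[u,v],d[v,u]); q=np.median(P,0)
            if a<3000 and .3<q[0]<.9 and abs(q[1])<.6:
                print(n,k,ce.round(1),a,"dep med",q.round(3),"z10/90",np.percentile(P[:,2],[10,90]).round(3),"plane8",plane(c,ce,.008)[0].round(3))
```

```text
top white [288.1 134.3] 144 dep med [ 0.807 -0.025  0.006] z10/90 [0.002 0.076] plane8 [ 0.807 -0.024  0.008]
top white [327.  182.9] 359 dep med [ 0.67  -0.138  0.008] z10/90 [0.004 0.012] plane8 [ 0.668 -0.136  0.008]
top white [220.6 190.7] 205 dep med [0.643 0.17  0.008] z10/90 [0.003 0.012] plane8 [0.644 0.168 0.008]
top white [135.5 248.6] 787 dep med [0.482 0.41  0.007] z10/90 [0.004 0.012] plane8 [0.477 0.408 0.008]
top white [415.3 247.6] 531 dep med [ 0.486 -0.39   0.008] z10/90 [0.004 0.012] plane8 [ 0.484 -0.388  0.008]
top dark [287.7 124.9] 226 dep med [ 0.83  -0.023  0.045] z10/90 [0.011 0.074] plane8 [ 0.835 -0.023  0.008]
top dark [423.3 124.2] 265 dep med [ 0.837 -0.412  0.017] z10/90 [0.002 0.022] plane8 [ 0.839 -0.414  0.008]
top dark [401.  120.5] 13 dep med [ 0.849 -0.351  0.016] z10/90 [0.    0.021] plane8 [ 0.85  -0.35   0.008]
top dark [384.2 131.5] 411 dep med [ 0.814 -0.298  0.016] z10/90 [0.003 0.021] plane8 [ 0.817 -0.301  0.008]
top dark [292.7 142.9] 197 dep med [ 0.779 -0.039  0.002] z10/90 [-0.003  0.057] plane8 [ 0.782 -0.037  0.008]
top dark [157.8 
[... 3459 characters left out ...]
[0.406 0.241 0.034] z10/90 [0.026 0.048] plane8 [0.392 0.231 0.008]
scene dark [388.9 249.6] 86 dep med [0.417 0.249 0.016] z10/90 [0.006 0.024] plane8 [0.411 0.245 0.008]
scene dark [361.6 268.6] 102 dep med [0.5   0.252 0.017] z10/90 [0.008 0.02 ] plane8 [0.495 0.25  0.008]
scene dark [405.5 273.5] 17 dep med [0.431 0.321 0.043] z10/90 [0.037 0.053] plane8 [0.416 0.314 0.008]
scene dark [398.6 280.9] 31 dep med [0.443 0.323 0.014] z10/90 [0.007 0.021] plane8 [0.441 0.32  0.008]
scene blue [306.4 128.1] 149 dep med [ 0.388 -0.148  0.027] z10/90 [0.011 0.056] plane8 [ 0.377 -0.163  0.008]
scene blue [406.1 276.9] 309 dep med [0.431 0.327 0.026] z10/90 [0.016 0.056] plane8 [0.42  0.321 0.008]
```

Run:
```python
from h import *
from workcell import calibration
T=cv2.imread("pics/top0.png"); S=cv2.imread("pics/scene0.png"); ct,cs=calibration("top"),calibration("scene")
cv2.imwrite("pics/crop0.png",np.vstack([cv2.resize(T[215:305,110:460],None,fx=2.2,fy=2.2,interpolation=3),cv2.resize(S[70:350,190:460],None,fx=1.4,fy=1.4,interpolation=3)[:, :].copy() if 0 else cv2.copyMakeBorder(cv2.resize(S[70:350,190:460],None,fx=1.4,fy=1.4,interpolation=3),0,0,0,770-378,0)]))
def knob(p,g,r):
    v,u=np.mgrid[:420,:560]; h=cv2.cvtColor(p,cv2.COLOR_BGR2HSV).astype(int)
    near=np.hypot(u-g[0],v-g[1])<r
    w=np.where(near&(h[...,1]<90),h[...,2],0); t=(w.max()+60)/2
    m=w>t; return np.array([u[m].mean(),v[m].mean()]),m.sum()
for n,gt,gs in(("xl",(306,254),(297,155)),("l",(261,264),(335,186)),("m",(196,277),(394,236)),("s",(361,278),(286,103))):
    a,na=knob(T,gt,5); b,nb=knob(S,gs,5); print(n,a.round(1),na,b.round(1),nb,*[x.round(4) for x in tri(ct,a,cs,b)])
for n,gt,gs in(("xl",(136,249),(411,321)),("l",(415,248),(232,91)),("m",(327,183),(217,184)),("s",(220,191),(289,273))):
    o=[]
    for p,c,g in((T,ct,gt),(S,cs,gs)):
        h=cv2.cvtColor(p,cv2.COLOR_BGR2HSV).astype(int); m=(h[...,1]<90)&(h[...,2]>70)
        bl=[b for b in blobs(m,50) if b[2][g[1],g[0]]][0]
        k=cv2.findContours(bl[2].astype(np.uint8),0,2)[0]; k=max(k,key=cv2.contourArea)
        W=plane(c,k[:,0,:],.008)[:,:2].astype(np.float32); M=cv2.moments(W.reshape(-1,1,2)); o.append((np.array([M['m10'],M['m01']])/M['m00'],M['m00']*1e6,np.ptp(W,0),bl[0]))
    print("fin",n,[(x[0].round(4),round(x[1]),x[2].round(3)) for x in o],"tri",*[q.round(4) for q in tri(ct,o[0][3],cs,o[1][3])])
```

```text
xl [305.9 253.2] 23 [297.4 155.5] 30 [ 0.4676 -0.0728  0.057 ] 0.0024
l [260.4 263.5] 21 [334.7 185.7] 35 [0.4393 0.0517 0.0575] 0.0015
m [193.3 277.2] 19 [394.2 235.7] 42 [0.4004 0.2356 0.0549] 0.0027
s [363.5 278.8] 18 [286.5 103. ] 26 [ 0.3994 -0.2307  0.0587] 0.0012
fin xl [(array([0.5897, 0.1765]), 221716, array([0.563, 0.567], dtype=float32)), (array([0.4779, 0.4099]), 9454, array([0.119, 0.131], dtype=float32))] tri [ 0.5279  0.2953 -0.047 ] 0.257
fin l [(array([ 0.4847, -0.3896]), 5911, array([0.082, 0.134], dtype=float32)), (array([ 0.4836, -0.3873]), 6486, array([0.088, 0.139], dtype=float32))] tri [ 0.4835 -0.3897  0.0051] 0.0027
fin m [(array([ 0.668, -0.137]), 3915, array([0.083, 0.077], dtype=float32)), (array([ 0.6668, -0.1353]), 4172, array([0.085, 0.081], dtype=float32))] tri [ 0.6675 -0.1368  0.0055] 0.0018
fin s [(array([0.5897, 0.1765]), 221716, array([0.563, 0.567], dtype=float32)), (array([0.6438, 0.1701]), 2378, array([0.085, 0.053], dtype=float32))] tri [ 0.6143  0.1699 -0.0292] 0.049
```

View pics/crop0.png

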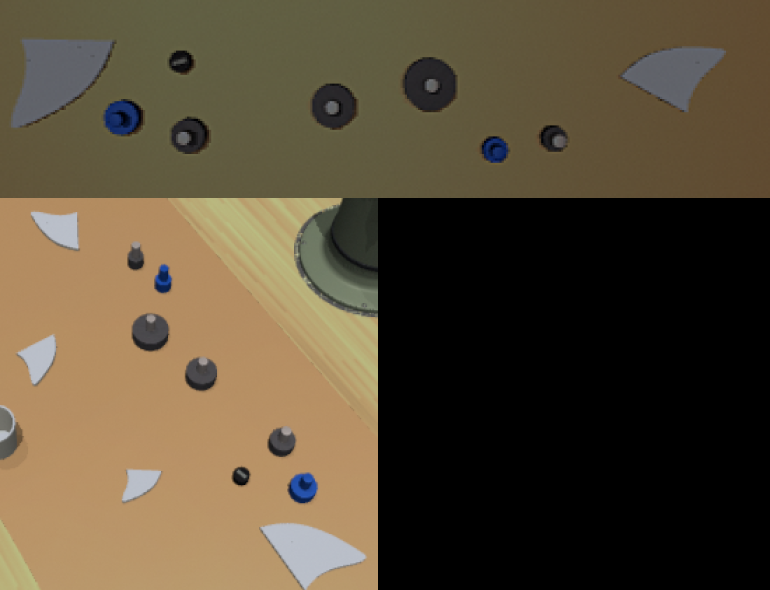

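The crop confirms the targets by size. The plain dark discs are xl (305,253), l (262,263), m (196,277) and s (361,278). The blue ones at (166,268) and (335,283) are decoys. Knob tops measure about 57 mm and fin tops about 8 mm. Fin areas rank xl on the left, l on the right, m centre-right and s centre-left. Now I start moving.

Request:
move_tool --segments '[0.05,-0.05,-0.03,0,0,0,-0.12,0.05,-0.1,-0.06,0,0,0,-0.242,0.05,-0.15,-0.09,0,0,0,-0.242,0.05,-0.2,-0.12,0,0,0,-0.242,0.05,-0.242,-0.146,0,0,0,-0.242]' --grip_force 40

```text
clock: 0.72
position: [0.3511, 0.4052, 0.2065]
tool_rot: [-3.141, 0.0, 3.141]
force: [0.3, -0.3, -0.2]
grip_width: 0.05
finger_force: 0.0
```

Request:
move_tool --segments '[0.05,-0.02,-0.06,0,0,0,0,0.05,-0.04,-0.12,0,0,0,0,0.05,-0.06,-0.18,0,0,0,0,0.05,-0.08,-0.24,0,0,0,0,0.05,-0.1,-0.295,0,0,0,0]'

```text
clock: 1.35
position: [0.4499, 0.1101, 0.2067]
tool_rot: [3.142, 0.0, -3.141]
force: [0.8, -0.1, -1.0]
grip_width: 0.0499
finger_force: 0.0
```

Request:
move_tool --segments '[0.05,-0.005,-0.06,0,0,0,0,0.05,-0.01,-0.12,0,0,0,0,0.05,-0.0165,-0.184,0,0,0,0,0.05,-0.0165,-0.184,0,0,0,0,0.05,-0.0165,-0.184,0,0,0,0]'

```text
clock: 1.98
position: [0.4661, -0.0716, 0.2064]
tool_rot: [3.141, -0.0, 3.141]
force: [-0.4, 0.7, 0.1]
grip_width: 0.0499
finger_force: 0.0
```

Run:
```python
from h import *
from workcell import *
print(bot.observe()['position']); print(calibration("wrist")); p,d=grab_frame("wrist"); cv2.imwrite("pics/w1.png",p); np.save("w1.npy",d)
```

```text
[ 0.4660991  -0.07164626  0.20641581]
{'vfov': 62.04412793083722, 'cx': 282.12366591907534, 'cy': 206.25939609258742, 'eye': array([ 0.39135376, -0.07147684,  0.3749795 ]), 'attitude': array([2.84697072e+00, 5.09698533e-04, 1.57098559e+00])}
```

View pics/w1.png

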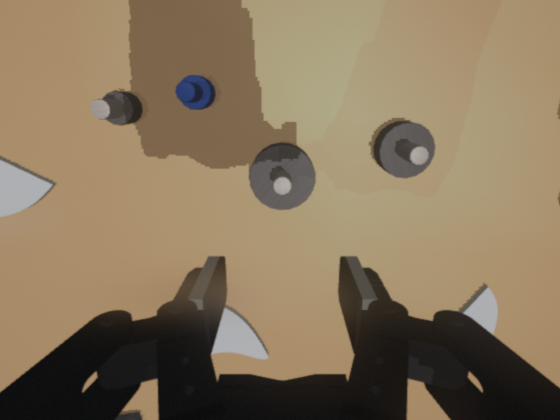

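Wrist view shows the xl knob top at (282,186), the l knob at (419,156), the s knob at (101,108) and the blue decoy at (188,92).

Run:
```python
from h import *
from workcell import *
c=calibration("wrist")
for n,u in(("xl",(282.5,185.5)),("l",(419,155.5)),("s",(101,108.5))):
    d=np.load("w1.npy")[int(u[1]),int(u[0])]; print(n,plane(c,u,.058)[0].round(4),deproj(c,u,d)[0].round(4))
```

```text
xl [ 0.4674 -0.0706  0.058 ] [ 0.4671 -0.0706  0.0594]
l [0.4392 0.0534 0.058 ] [0.439  0.0529 0.0593]
s [ 0.3986 -0.2294  0.058 ] [ 0.3985 -0.229   0.0588]
```

Request:
move_tool --segments '[0.05,-0.001,0,0.05,0,0,0,0.05,-0.001,0,0.1,0,0,0,0.05,-0.001,0,0.14,0,0,0,0.05,-0.001,0,0.16,0,0,0,0.05,-0.001,0,0.174,0,0,0]' --grip_force 60

```text
clock: 2.65
position: [0.4671, -0.0705, 0.0317]
tool_rot: [3.141, -0.001, -3.139]
force: [0.6, 0.8, 0.7]
grip_width: 0.0498
finger_force: 0.0
```

Request:
move_tool --segments '[0.05,0,0,0,0,0,0,0.01,0,0,0,0,0,0,0.01,0,0,0,0,0,0,0.01,0,0,0,0,0,0,0.01,0,0,0,0,0,0]' --grip_force 60

```text
clock: 3.28
position: [0.468, -0.0719, 0.0336]
tool_rot: [3.142, 0.002, -3.142]
force: [-1.0, 0.4, 11.4]
grip_width: 0.0104
finger_force: 5.7
```

Request:
move_tool --segments '[0.01,0,0,0,0,0,0,0.01,0,0,0,0,0,0,0.01,0,0,-0.01,0,0,0,0.01,0,0,-0.03,0,0,0,0.01,0,0,-0.05,0,0,0]'

```text
clock: 3.9
position: [0.4673, -0.0719, 0.0839]
tool_rot: [-3.142, 0.0, -3.142]
force: [-0.9, -0.1, 0.2]
grip_width: 0.01
finger_force: 0.0
```

Run:
```python
from h import *
from workcell import *
p,d=grab_frame("wrist"); q,_=grab_frame("scene"); cv2.imwrite("pics/w2.png",np.vstack([p,cv2.resize(q[100:240,220:406],(560,420))])[:,:][::1]); 
cv2.imwrite("pics/w2.png",np.hstack([cv2.resize(p,(400,300)),cv2.resize(q[100:240,220:406],(400,300))]))
```

```text
(no output)
```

View pics/w2.png

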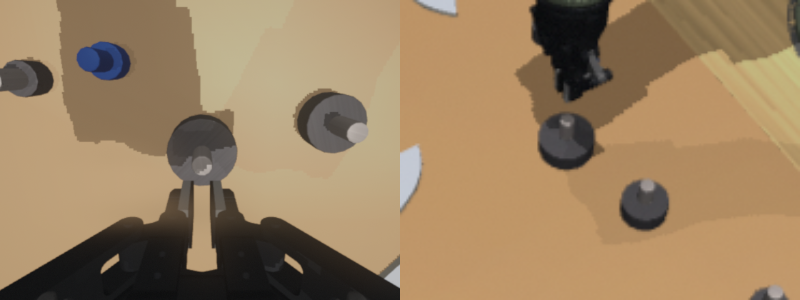

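Run:
```python
from h import *
from workcell import *
c=calibration("wrist"); print(c['eye'],bot.observe()['position'])
p,d=grab_frame("wrist"); cv2.imwrite("pics/w3full.png",p)
for u in((283,233),(283,228)): print(plane(c,u,.058)[0],deproj(c,u,d[u[1],u[0]])[0])
for v in range(235,262,4): print(v,[ (u,tuple(deproj(c,(u,v),d[v,u])[0].round(3))) for u in (262,283,304)])
q,D=grab_frame("scene");c=calibration("scene"); h=cv2.cvtColor(q,cv2.COLOR_BGR2HSV).astype(int); m=np.zeros((420,560),bool); m[150:165,288:308]=1
m&=(h[...,1]<70)&(h[...,2]>105); v,u=np.nonzero(m); print(m.sum(),u.mean(),v.mean(), np.median(deproj(c,np.c_[u,v],D[v,u]),0))
```

```text
[ 0.39298536 -0.07182556  0.25311216] [ 0.46832917 -0.07197907  0.08481863]
[ 0.46975955 -0.07142656  0.058     ] [ 0.46908109 -0.07143009  0.05972423]
[ 0.46656645 -0.0714302   0.058     ] [ 0.46569435 -0.07143488  0.06031253]
235 [(262, (np.float64(0.483), np.float64(-0.086), np.float64(0.028))), (283, (np.float64(0.47), np.float64(-0.071), np.float64(0.06))), (304, (np.float64(0.483), np.float64(-0.057), np.float64(0.028)))]
239 [(262, (np.float64(0.486), np.float64(-0.086), np.float64(0.028))), (283, (np.float64(0.473), np.float64(-0.071), np.float64(0.059))), (304, (np.float64(0.487), np.float64(-0.057), np.float64(0.027)))]
243 [(262, (np.float64(0.489), np.float64(-0.086), np.float64(0.028))), (283, (np.float64(0.489), np.float64(-0.071), np.float64(0.028))), (304, (np.float64(0.489), np.float64(-0.057), np.float64(0.027)))]
247 [(262, (np.float64(0.492), np.float64(-0.086), np.float64(0.027))), (283, (np.float64(0.492), np.float64(-0.071), np.float64(0.027))), (304, (np.float64(0.492), np.float64(-0.057), np.float64(0.028)))]
251 [(262, (np.float64(0.495), np.float64(-0.086), np.float64(0.028))), (283, (np.float64(0.495), np.float64(-0.071), np.float64(0.027))), (304, (np.float64(0.495), np.float64(-0.057), np.float64(0.028)))]
255 [(262, (np.float64(0.457), np.float64(-0.081), np.float64(0.116))), (283, (np.float64(0.499), np.float64(-0.071), np.float64(0.026))), (304, (np.float64(0.457), np.float64(-0.063), np.float64(0.117)))]
259 [(262, (np.float64(0.456), np.float64(-0.08), np.float64(0.121))), (283, (np.float64(0.514), np.float64(-0.071), np.float64(0.002))), (304, (np.float64(0.457), np.float64(-0.063), np.float64(0.12)))]
10 296.7 157.1 [ 0.47144246 -0.06813847  0.05888119]
```

Run:
```python
from h import *
from workcell import *
print(bot.observe()['position'],bot.observe()['grip_width'])
q,D=grab_frame("scene");c=calibration("scene")
for v in range(130,152,2): print(v,[tuple(deproj(c,(u,v),D[v,u])[0].round(3).tolist()) for u in (293,297,301,306)])
d=np.load("w1.npy"); c=calibration("wrist"); c=dict(c); c['eye']=np.array([0.39135376,-0.07147684,0.3749795])
for v in(254,258,262,270): print(v,[tuple(deproj(c,(u,v),d[v,u])[0].round(3).tolist()) for u in (210,216,220,345,350)])
```

```text
[ 0.46748229 -0.07183535  0.08307373] 0.010104653787787096
130 [(0.476, -0.082, 0.156), (0.483, -0.055, 0.191), (0.477, -0.048, 0.194), (0.473, -0.034, 0.206)]
132 [(0.478, -0.079, 0.153), (0.484, -0.053, 0.186), (0.472, -0.054, 0.177), (0.458, -0.053, 0.168)]
134 [(0.477, -0.08, 0.144), (0.484, -0.052, 0.179), (0.467, -0.06, 0.159), (0.458, -0.054, 0.159)]
136 [(0.478, -0.078, 0.139), (0.479, -0.059, 0.161), (0.472, -0.054, 0.162), (0.477, -0.027, 0.195)]
138 [(0.477, -0.079, 0.129), (0.479, -0.059, 0.154), (0.474, -0.05, 0.159), (0.478, -0.025, 0.19)]
140 [(0.477, -0.078, 0.123), (0.477, -0.062, 0.14), (0.48, -0.042, 0.165), (0.48, -0.022, 0.187)]
142 [(0.478, -0.077, 0.115), (0.478, -0.059, 0.136), (0.481, -0.04, 0.161), (0.479, -0.023, 0.178)]
144 [(0.435, -0.14, 0.004), (0.477, -0.061, 0.127), (0.469, -0.055, 0.127), (0.405, -0.122, 0.004)]
146 [(0.438, -0.136, 0.003), (0.476, -0.062, 0.116), (0.47, -0.054, 0.12), (0.407, -0.119, -0.0)]
148 [(0.44, -0.133, -0.001), (0.432, -0.125, 0.001), (0.422, -0.12, 0.0), (0.414, -0.109, 0.007)]
150 [(0.444, -0.126, 0.001), (0.435, -0.12, 0.001), (0.427, -0.113, 0.003), (0.414, -0.108, -0.0)]
254 [(0.563, -0.156, 0.002), (0.563, -0.149, 0.001), (0.563, -0.144, 0.003), (0.563, 0.002, 0.001), (0.563, 0.007, 0.002)]
258 [(0.455, -0.102, 0.241), (0.455, -0.099, 0.241), (0.454, -0.097, 0.242), (0.455, -0.045, 0.241), (0.455, -0.043, 0.241)]
262 [(0.391, -0.071, 0.375), (0.455, -0.099, 0.245), (0.455, -0.097, 0.244), (0.455, -0.046, 0.244), (0.455, -0.044, 0.244)]
270 [(0.455, -0.1, 0.252), (0.455, -0.097, 0.252), (0.456, -0.096, 0.249), (0.457, -0.046, 0.248), (0.454, -0.045, 0.253)]
```

View pics/w3full.png

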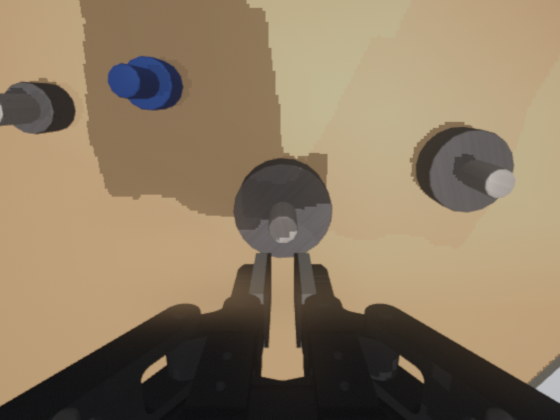

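The fingers closed above the knob. Both cameras put the real fingertips about 25–32 mm above the reported TCP, and the 11 N upward contact at TCP 0.034 agrees. The weight is still upright at (0.468,-0.0715). I'll regrasp deeper, reported z about 0.006.

Request:
move_tool --segments '[0.05,0,0,0,0,0,0,0.05,0,0,0,0,0,0,0.05,0,0,0.03,0,0,0,0.05,0,0,0.055,0,0,0,0.05,0,0,0.065,0,0,0]' --grip_force 60

```text
clock: 4.78
position: [0.4664, -0.0719, 0.0163]
tool_rot: [3.142, -0.002, -3.141]
force: [0.8, -0.4, 0.3]
grip_width: 0.0501
finger_force: 0.0
```

Request:
move_tool --segments '[0.05,0,0,0.01,0,0,0,0.05,0,0,0.01,0,0,0,0.012,0,0,0.01,0,0,0,0.012,0,0,0.01,0,0,0,0.012,0,0,0.01,0,0,0]' --grip_force 60

```text
clock: 5.4
position: [0.4676, -0.0718, 0.0083]
tool_rot: [3.141, 0.001, -3.141]
force: [-1.5, 1.8, 10.6]
grip_width: 0.016
finger_force: 58.3
```

Request:
move_tool --segments '[0.012,0,0,0,0,0,0,0.012,0,0,-0.02,0,0,0,0.012,0,0,-0.05,0,0,0,0.012,0,0,-0.08,0,0,0,0.012,0,0,-0.08,0,0,0]' --grip_force 60

```text
clock: 6.02
position: [0.4682, -0.0719, 0.0891]
tool_rot: [3.142, 0.003, -3.141]
force: [-0.3, 0.1, -9.0]
grip_width: 0.016
finger_force: 59.8
```

```bash
python3 - <<'E'
from h import *
from workcell import *
p,d=grab_frame("wrist"); q,_=grab_frame("scene"); 
cv2.imwrite("pics/w4.png",np.hstack([cv2.resize(p,(400,300)),cv2.resize(q[100:240,220:406],(400,300))]))
E
```

```text
(no output)
```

View pics/w4.png

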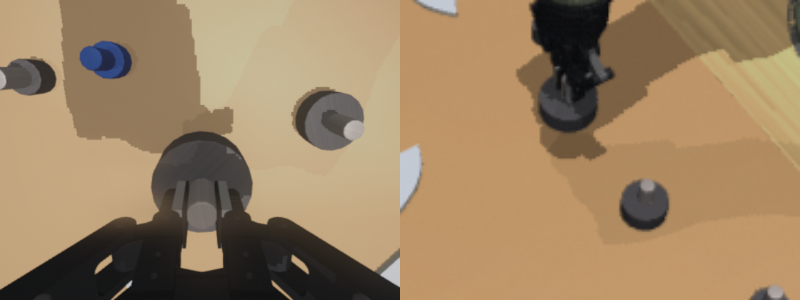

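The weight hangs level and the l weight is undisturbed. I'll carry it toward fin_xl and measure that fin with the wrist camera on the way.

Request:
move_tool --segments '[0.012,-0.002,0.04,-0.02,0,0,0,0.012,-0.004,0.1,-0.03,0,0,0,0.012,-0.006,0.16,-0.04,0,0,0,0.012,-0.008,0.22,-0.05,0,0,0,0.012,-0.009,0.28,-0.06,0,0,0]'

```text
clock: 6.75
position: [0.4754, 0.2098, 0.1464]
tool_rot: [-3.14, -0.002, -3.141]
force: [1.7, -0.1, -7.9]
grip_width: 0.0162
finger_force: 60.2
```

Request:
move_tool --segments '[0.012,0,0.04,0,0,0,0,0.012,0,0.06,0,0,0,0,0.012,0,0.06,0,0,0,0]'

```text
clock: 7.12
position: [0.4753, 0.2689, 0.1461]
tool_rot: [-3.14, -0.002, -3.14]
force: [0.4, -0.8, -7.8]
grip_width: 0.0158
finger_force: 60.3
```

Create fin.py:
```python
from h import *
from workcell import *
import sys
def fin(name,guess,tag,lo=60):
    c=calibration(name); p,d=grab_frame(name); cv2.imwrite(f"pics/{tag}.png",p)
    f=210/np.tan(np.radians(c['vfov'])/2)
    h=cv2.cvtColor(p,cv2.COLOR_BGR2HSV).astype(int); m=(h[...,1]<lo)&(h[...,2]>70)
    v,u=np.mgrid[:420,:560]; W=deproj(c,np.c_[u.ravel(),v.ravel()],d.ravel()).reshape(420,560,3)
    near=(np.hypot(W[...,0]-guess[0],W[...,1]-guess[1])<.1)&(W[...,2]<.02)
    for b in blobs(m&near,60):
        k=max(cv2.findContours(b[2].astype(np.uint8),0,2)[0],key=cv2.contourArea)
        Q=plane(c,k[:,0],.008)[:,:2].astype(np.float32).reshape(-1,1,2); M=cv2.moments(Q)
        print(name,"px",b[0].round(0),"area mm2",round(M['m00']*1e6),"cen",round(M['m10']/M['m00'],4),round(M['m01']/M['m00'],4),"zmed",np.median(W[b[2]][:,2]).round(4),"box",k.min((0,1)),k.max((0,1)))
    return p
```

```bash
python3 -c "
from fin import *
fin('wrist',(.478,.41),'f1'); fin('top',(.478,.41),'t1'); print(bot.observe()['position'])"
```

```text
wrist px [440. 185.] area mm2 9518 cen 0.476 0.4095 zmed 0.0091 box [355 110] [517 237]
[0.47592173 0.26684857 0.14656828]
```

Request:
move_tool --segments '[0.012,0,0.05,0,0,0,0,0.012,-0.001,0.1,0,0,0,0,0.012,-0.0015,0.142,0,0,0,0,0.012,-0.0015,0.142,0.02,0,0,0,0.012,-0.0015,0.142,0.05,0,0,0]'

```text
clock: 7.85
position: [0.4784, 0.4093, 0.097]
tool_rot: [-3.142, 0.001, 3.141]
force: [0.4, 0.5, -8.7]
grip_width: 0.0159
finger_force: 60.9
```

Request:
move_tool --segments '[0.012,0,0,0.03,0,0,0,0.012,0,0,0.05,0,0,0,0.012,0,0,0.062,0,0,0,0.012,0,0,0.07,0,0,0,0.012,0,0,0.074,0,0,0]'

```text
clock: 8.48
position: [0.4779, 0.4102, 0.0237]
tool_rot: [3.141, 0.0, -3.142]
force: [-0.3, -1.0, -7.8]
grip_width: 0.0159
finger_force: 60.7
```

Request:
move_tool --segments '[0.012,0,0,0.001,0,0,0,0.012,0,0,0.002,0,0,0,0.012,0,0,0.003,0,0,0,0.012,0,0,0.004,0,0,0,0.012,0,0,0.004,0,0,0]'

```text
clock: 9.1
position: [0.4777, 0.4101, 0.0196]
tool_rot: [-3.142, -0.0, -3.141]
force: [0.2, 0.2, -8.0]
grip_width: 0.0159
finger_force: 60.7
```

Request:
move_tool --segments '[0.012,0,0,0.001,0,0,0,0.012,0,0,0.002,0,0,0,0.012,0,0,0.002,0,0,0]'

```text
clock: 9.48
position: [0.4776, 0.4101, 0.0175]
tool_rot: [-3.141, -0.0, -3.141]
force: [-0.2, -0.2, -7.6]
grip_width: 0.0156
finger_force: 60.7
```

Request:
move_tool --segments '[0.012,0,0,0.001,0,0,0,0.012,0,0,0.001,0,0,0]'

```text
clock: 9.72
position: [0.4776, 0.4101, 0.0165]
tool_rot: [-3.142, -0.0, -3.141]
force: [-0.1, 0.5, -7.5]
grip_width: 0.0159
finger_force: 61.0
```

Request:
move_tool --segments '[0.012,0,0,0.001,0,0,0,0.012,0,0,0.001,0,0,0]'

```text
clock: 9.98
position: [0.4777, 0.4102, 0.0164]
tool_rot: [3.141, 0.0, -3.141]
force: [-5.3, -3.3, 7.3]
grip_width: 0.0159
finger_force: 62.8
```

Request:
move_tool --segments '[0.012,0,0,0.001,0,0,0,0.012,0,0,0.001,0,0,0]'

```text
clock: 10.22
position: [0.4777, 0.4102, 0.0163]
tool_rot: [3.141, 0.0, -3.142]
force: [-10.1, -6.9, 24.2]
grip_width: 0.0161
finger_force: 64.7
```

Request:
move_tool --segments '[0.012,0,0,-0.0015,0,0,0,0.012,0,0,-0.0015,0,0,0,0.03,0,0,-0.0015,0,0,0,0.045,0,0,-0.0015,0,0,0,0.05,0,0,-0.0015,0,0,0]'

```text
clock: 10.85
position: [0.4778, 0.4102, 0.0161]
tool_rot: [3.141, 0.0, -3.141]
force: [0.1, 0.1, -1.5]
grip_width: 0.0501
finger_force: 0.0
```

Request:
move_tool --segments '[0.05,0,0,0,0,0,0,0.05,0,0,-0.03,0,0,0,0.05,0,0,-0.08,0,0,0,0.05,0.01,-0.05,-0.12,0,0,0,0.05,0.02,-0.1,-0.12,0,0,0]'

```text
clock: 11.48
position: [0.4585, 0.31, 0.1386]
tool_rot: [3.139, 0.004, -3.141]
force: [1.0, -0.5, -0.4]
grip_width: 0.0497
finger_force: 0.0
```

Run:
```python
from h import *
from workcell import *
print(bot.observe()['position'])
p,d=grab_frame("wrist"); q,_=grab_frame("scene"); 
cv2.imwrite("pics/w5.png",np.hstack([cv2.resize(p,(400,300)),cv2.resize(q[230:410,290:530],(400,300))]))
cv2.imwrite("pics/w5f.png",p);print(calibration("wrist"))
```

```text
[0.45848922 0.30996234 0.13858811]
{'vfov': 62.04412793083722, 'cx': 282.12366591907534, 'cy': 206.25939609258742, 'eye': array([0.38281091, 0.30570306, 0.30567234]), 'attitude': array([2.84599701e+00, 2.05269943e-03, 1.56667258e+00])}
```

View pics/w5.png

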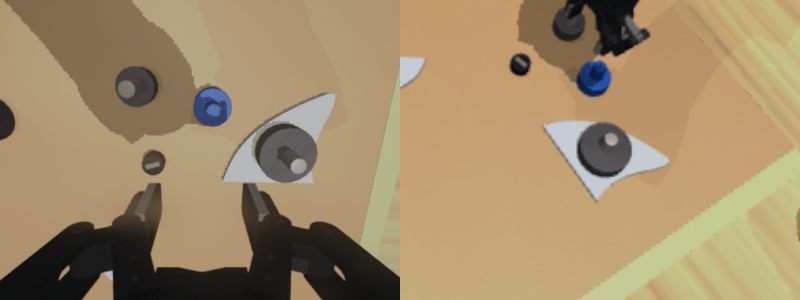

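xl stands upright in the middle of fin_xl, and nothing else moved. Next is weight_l at (0.4393,0.0527).

Request:
move_tool --segments '[0.05,0.004,-0.055,0,0,0,0,0.05,0.008,-0.11,0,0,0,0,0.05,0.012,-0.165,0,0,0,0,0.05,0.016,-0.22,0,0,0,0,0.05,0.019,-0.257,0,0,0,0]'

```text
clock: 12.2
position: [0.4385, 0.0509, 0.1363]
tool_rot: [-3.141, 0.0, 3.14]
force: [1.2, 0.2, -0.6]
grip_width: 0.05
finger_force: 0.0
```

Request:
move_tool --segments '[0.05,0,0,0,0,0,0,0.05,0,0,0,0,0,0]'

```text
clock: 12.45
position: [0.439, 0.0538, 0.1362]
tool_rot: [3.141, 0.0, -3.141]
force: [-0.1, -0.1, 0.2]
grip_width: 0.05
finger_force: 0.0
```

Run:
```python
from h import *
from workcell import *
c=calibration("wrist");print(bot.observe()['position'])
p,d=grab_frame("wrist"); cv2.imwrite("pics/w6.png",p)
h=cv2.cvtColor(p,cv2.COLOR_BGR2HSV).astype(int)
v,u=np.mgrid[:420,:560]; W=deproj(c,np.c_[u.ravel(),v.ravel()],d.ravel()).reshape(420,560,3)
for b in blobs((abs(W[...,2]-.058)<.005)&(W[...,0]<.5),30): print(b[0],b[1],np.median(W[b[2]],0).round(4),plane(c,b[0],.058).round(4))
```

```text
[0.43901587 0.05379623 0.13616271]
[539.59833333 153.26666667] 600 [0.3999 0.2348 0.0587] [[0.3999 0.2355 0.058 ]]
[280.5995671  205.29437229] 462 [0.4381 0.053  0.0591] [[0.4385 0.0527 0.058 ]]
```

Request:
move_tool --segments '[0.05,0,-0.001,0.05,0,0,0,0.05,0,-0.001,0.09,0,0,0,0.05,0,-0.001,0.11,0,0,0,0.05,0,-0.001,0.122,0,0,0,0.05,0,-0.001,0.128,0,0,0]' --grip_force 60

```text
clock: 13.12
position: [0.4388, 0.0526, 0.0078]
tool_rot: [3.142, -0.0, -3.141]
force: [-0.5, -0.2, 0.8]
grip_width: 0.0499
finger_force: 0.0
```

Request:
move_tool --segments '[0.05,0,0,0,0,0,0,0.012,0,0,0,0,0,0,0.012,0,0,0,0,0,0,0.012,0,0,0,0,0,0,0.012,0,0,0,0,0,0]' --grip_force 60

```text
clock: 13.75
position: [0.4391, 0.0524, 0.0088]
tool_rot: [3.141, 0.001, -3.141]
force: [-2.6, 1.4, 11.8]
grip_width: 0.0159
finger_force: 58.3
```

Request:
move_tool --segments '[0.012,0,0,0,0,0,0,0.012,0,0,-0.02,0,0,0,0.012,0,0,-0.06,0,0,0,0.012,0,0,-0.1,0,0,0,0.012,0,0,-0.12,0,0,0]' --grip_force 60

```text
clock: 14.38
position: [0.439, 0.0522, 0.1301]
tool_rot: [3.141, 0.002, -3.142]
force: [0.1, -0.6, -6.9]
grip_width: 0.0162
finger_force: 59.5
```

Request:
move_tool --segments '[0.012,-0.009,-0.05,0,0,0,0,0.012,-0.018,-0.11,0,0,0,0,0.012,-0.027,-0.17,0,0,0,0,0.012,-0.036,-0.23,0,0,0,0,0.012,-0.045,-0.28,0,0,0,0]'

```text
clock: 15.0
position: [0.4833, -0.2302, 0.1282]
tool_rot: [-3.142, -0.0, 3.141]
force: [0.9, 0.8, -5.1]
grip_width: 0.0156
finger_force: 59.7
```

Request:
move_tool --segments '[0.012,0,0,0,0,0,0,0.012,0,0,0,0,0,0]'

```text
clock: 15.25
position: [0.4833, -0.2275, 0.1279]
tool_rot: [3.141, -0.001, 3.141]
force: [0.3, 1.0, -6.1]
grip_width: 0.0161
finger_force: 60.1
```

```bash
python3 -c "
from fin import *
fin('wrist',(.484,-.388),'f2'); fin('top',(.484,-.388),'t2',90); fin('scene',(.484,-.388),'s2'); print(bot.observe()['position'])"
```

```text
wrist px [ 94. 189.] area mm2 6408 cen 0.4826 -0.388 zmed 0.0094 box [ 21 130] [175 229]
scene px [232.  91.] area mm2 6107 cen 0.4837 -0.3866 zmed 0.0084 box [212  80] [245 107]
[ 0.48379316 -0.22674768  0.12813709]
```

Request:
move_tool --segments '[0.012,0,-0.05,0,0,0,0,0.012,0,-0.11,0,0,0,0,0.012,0,-0.161,0,0,0,0,0.012,0,-0.161,0.02,0,0,0,0.012,0,-0.161,0.05,0,0,0]'

```text
clock: 16.02
position: [0.4844, -0.3888, 0.078]
tool_rot: [-3.141, 0.001, -3.141]
force: [0.6, 0.3, -6.3]
grip_width: 0.0158
finger_force: 60.8
```

Request:
move_tool --segments '[0.012,0,0,0.025,0,0,0,0.012,0,0,0.042,0,0,0,0.012,0,0,0.052,0,0,0,0.012,0,0,0.057,0,0,0,0.012,0,0,0.059,0,0,0]'

```text
clock: 16.65
position: [0.484, -0.389, 0.0194]
tool_rot: [-3.141, 0.0, -3.141]
force: [-0.5, -0.4, -6.4]
grip_width: 0.016
finger_force: 60.7
```

Request:
move_tool --segments '[0.012,0,0,0,0,0,0,0.012,0,0,0.001,0,0,0,0.012,0,0,0.001,0,0,0]'

```text
clock: 17.02
position: [0.4839, -0.3889, 0.0183]
tool_rot: [-3.141, 0.0, -3.141]
force: [-0.5, 0.1, -5.5]
grip_width: 0.016
finger_force: 60.7
```

Request:
move_tool --segments '[0.012,0,0,0.001,0,0,0,0.012,0,0,0.001,0,0,0]'

```text
clock: 17.27
position: [0.4837, -0.3889, 0.017]
tool_rot: [3.142, -0.0, -3.141]
force: [-0.2, -0.4, -5.8]
grip_width: 0.016
finger_force: 60.7
```

Request:
move_tool --segments '[0.012,0,0,0.001,0,0,0,0.012,0,0,0.001,0,0,0]'

```text
clock: 17.52
position: [0.4838, -0.389, 0.0169]
tool_rot: [-3.141, 0.0, -3.142]
force: [-4.8, 3.7, 8.9]
grip_width: 0.0157
finger_force: 62.8
```

Contact made. I'll release, retreat and head toward weight_m, stopping short to look at it and at fin_m.

Request:
move_tool --segments '[0.012,0,0,-0.0005,0,0,0,0.03,0,0,-0.0005,0,0,0,0.045,0,0,-0.0005,0,0,0,0.05,0,0,-0.0005,0,0,0,0.05,0,0,-0.0005,0,0,0]'

```text
clock: 18.15
position: [0.4839, -0.3889, 0.0166]
tool_rot: [-3.141, 0.0, -3.141]
force: [0.0, -0.2, 0.3]
grip_width: 0.0496
finger_force: 0.0
```

Request:
move_tool --segments '[0.05,0,0,-0.03,0,0,0,0.05,0,0,-0.08,0,0,0,0.05,0.01,0.04,-0.12,0,0,0,0.05,0.02,0.09,-0.13,0,0,0,0.05,0.03,0.14,-0.13,0,0,0]'

```text
clock: 18.77
position: [0.4538, -0.2477, 0.1476]
tool_rot: [-3.141, 0.002, 3.141]
force: [0.3, 0.3, -1.2]
grip_width: 0.0503
finger_force: 0.0
```

Run:
```python
from h import *
from workcell import *
print(bot.observe()['position'])
p,d=grab_frame("wrist"); cv2.imwrite("pics/w7.png",cv2.resize(p,(400,300)))
```

```text
[ 0.45381617 -0.24768313  0.14761574]
```

Request:
move_tool --segments '[0.05,0.008,0.06,0,0,0,0,0.05,0.016,0.12,0,0,0,0,0.05,0.024,0.18,0,0,0,0,0.05,0.032,0.24,0,0,0,0,0.05,0.04,0.3,0,0,0,0]'

```text
clock: 19.45
position: [0.4134, 0.0529, 0.1469]
tool_rot: [3.141, 0.001, 3.142]
force: [1.5, 0.8, -0.4]
grip_width: 0.0503
finger_force: 0.0
```

View pics/w7.png

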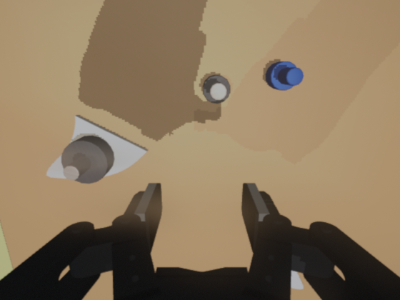

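weight_l stands centred on fin_l at (88,160). The grey s at (217,90) and the blue decoy at (285,75) are untouched. On to weight_m.

Request:
move_tool --segments '[0.05,0.004,0.055,0,0,0,0,0.05,0.008,0.11,0,0,0,0,0.05,0.0134,0.182,0,0,0,0,0.05,0.0134,0.182,0,0,0,0,0.05,0.0134,0.182,0,0,0,0]'

```text
clock: 20.08
position: [0.4002, 0.2332, 0.1465]
tool_rot: [-3.141, -0.0, -3.14]
force: [-0.2, 0.0, 0.8]
grip_width: 0.0505
finger_force: 0.0
```

Create knob.py:
```python
from h import *
from workcell import *
c=calibration("wrist");print(bot.observe()['position'])
p,d=grab_frame("wrist")
v,u=np.mgrid[:420,:560]; W=deproj(c,np.c_[u.ravel(),v.ravel()],d.ravel()).reshape(420,560,3)
for b in blobs((abs(W[...,2]-.058)<.005)&(W[...,0]<.5),30): print(b[0].round(),b[1],p[b[2]].mean(0).round(),np.median(W[b[2]],0).round(4),plane(c,b[0],.058).round(4))
```

```bash
python3 knob.py
```

```text
[0.40017015 0.23317035 0.14648452]
[287. 202.] 426 [139. 145. 152.] [0.3994 0.2369 0.059 ] [[0.3997 0.2371 0.058 ]]
[395. 229.] 427 [142.  91.  69.] [0.4217 0.3213 0.0589] [[0.422  0.3216 0.058 ]]
[490. 287.] 200 [64. 67. 72.] [0.4717 0.4041 0.0581] [[0.4731 0.4054 0.058 ]]
```

Request:
move_tool --segments '[0.05,0,0.002,0.05,0,0,0,0.05,0,0.002,0.09,0,0,0,0.05,0,0.002,0.12,0,0,0,0.05,0,0.002,0.132,0,0,0,0.05,0,0.002,0.1385,0,0,0]' --grip_force 60

```text
clock: 20.75
position: [0.4007, 0.2343, 0.0082]
tool_rot: [-3.141, 0.0, 3.14]
force: [-0.3, 0.3, 0.2]
grip_width: 0.0498
finger_force: 0.0
```

Request:
move_tool --segments '[0.05,0,0,0,0,0,0,0.012,0,0,0,0,0,0,0.012,0,0,0,0,0,0,0.012,0,0,0,0,0,0,0.012,0,0,0,0,0,0]' --grip_force 60

```text
clock: 21.38
position: [0.4007, 0.2355, 0.0086]
tool_rot: [3.141, 0.001, -3.141]
force: [0.4, 0.3, 8.4]
grip_width: 0.0159
finger_force: 59.0
```

Request:
move_tool --segments '[0.012,0,0,0,0,0,0,0.012,0,0,-0.02,0,0,0,0.012,0,0,-0.06,0,0,0,0.012,0,0,-0.11,0,0,0,0.012,0,0,-0.15,0,0,0]' --grip_force 60

```text
clock: 22.0
position: [0.4001, 0.235, 0.1599]
tool_rot: [3.141, 0.0, -3.141]
force: [0.5, 0.3, -3.7]
grip_width: 0.016
finger_force: 59.4
```

Request:
move_tool --segments '[0.012,-0.037,-0.047,0,0,0,0,0.012,-0.075,-0.095,0,0,0,0,0.012,-0.112,-0.142,0,0,0,0,0.012,-0.15,-0.19,0,0,0,0,0.012,-0.18,-0.23,0,0,0,0]'

```text
clock: 22.62
position: [0.5811, 0.0029, 0.1579]
tool_rot: [-3.141, -0.0, 3.141]
force: [0.0, 1.7, -3.1]
grip_width: 0.0158
finger_force: 59.5
```

Request:
move_tool --segments '[0.012,-0.04,-0.03,0,0,0,0,0.012,-0.06,-0.03,0,0,0,0,0.012,-0.06,-0.03,0,0,0,0]'

```text
clock: 23.0
position: [0.6406, -0.0251, 0.1573]
tool_rot: [-3.142, -0.001, 3.141]
force: [-0.4, 0.4, -3.7]
grip_width: 0.016
finger_force: 59.5
```

```bash
python3 -c "
from fin import *
fin('wrist',(.667,-.136),'f3'); fin('top',(.667,-.136),'t3',90); fin('scene',(.667,-.136),'s3'); print(bot.observe()['position'])"
```

```text
wrist px [165. 209.] area mm2 4226 cen 0.6662 -0.1359 zmed 0.0093 box [127 161] [216 247]
top px [334. 186.] area mm2 1740 cen 0.6582 -0.1554 zmed 0.0076 box [327 172] [338 199]
scene px [218. 184.] area mm2 3900 cen 0.6672 -0.1351 zmed 0.0081 box [202 167] [229 203]
[ 0.63944571 -0.02454375  0.15789917]
```

Request:
move_tool --segments '[0.012,-0.012,-0.05,0,0,0,0,0.012,-0.024,-0.1,0,0,0,0,0.012,-0.0267,-0.1105,0.02,0,0,0,0.012,-0.0267,-0.1105,0.05,0,0,0,0.012,-0.0267,-0.1105,0.08,0,0,0]'

```text
clock: 23.78
position: [0.6665, -0.1345, 0.0772]
tool_rot: [3.141, -0.0, -3.141]
force: [-0.2, 0.1, -3.2]
grip_width: 0.0158
finger_force: 59.9
```

Request:
move_tool --segments '[0.012,0,0,0.025,0,0,0,0.012,0,0,0.042,0,0,0,0.012,0,0,0.052,0,0,0,0.012,0,0,0.057,0,0,0,0.012,0,0,0.058,0,0,0]'

```text
clock: 24.4
position: [0.6673, -0.1354, 0.0204]
tool_rot: [-3.141, 0.0, -3.141]
force: [0.2, 0.4, -3.9]
grip_width: 0.0158
finger_force: 59.8
```

Request:
move_tool --segments '[0.012,0,0,0,0,0,0,0.012,0,0,0.001,0,0,0,0.012,0,0,0.001,0,0,0]'

```text
clock: 24.78
position: [0.6671, -0.1354, 0.0193]
tool_rot: [-3.142, 0.0, -3.141]
force: [-0.2, -0.2, -3.5]
grip_width: 0.0161
finger_force: 59.8
```

Request:
move_tool --segments '[0.012,0,0,0.001,0,0,0,0.012,0,0,0.002,0,0,0,0.012,0,0,0.002,0,0,0]'

```text
clock: 25.15
position: [0.667, -0.1354, 0.017]
tool_rot: [-3.142, -0.0, -3.141]
force: [-0.2, -0.5, -4.3]
grip_width: 0.0158
finger_force: 59.8
```

Request:
move_tool --segments '[0.012,0,0,0.001,0,0,0,0.012,0,0,0.001,0,0,0]'

```text
clock: 25.4
position: [0.6673, -0.1352, 0.0168]
tool_rot: [3.141, 0.001, -3.141]
force: [-2.8, 1.6, 6.0]
grip_width: 0.016
finger_force: 61.0
```

Request:
move_tool --segments '[0.012,0,0,-0.0005,0,0,0,0.03,0,0,-0.0005,0,0,0,0.045,0,0,-0.0005,0,0,0,0.045,0,0,-0.0005,0,0,0,0.045,0,0,-0.0005,0,0,0]'

```text
clock: 26.02
position: [0.6671, -0.1353, 0.0166]
tool_rot: [-3.142, 0.0, -3.141]
force: [-0.3, -0.1, 0.2]
grip_width: 0.0451
finger_force: 0.0
```

Request:
move_tool --segments '[0.045,0,0,-0.03,0,0,0,0.045,0,0,-0.08,0,0,0,0.045,0.04,-0.01,-0.12,0,0,0,0.045,0.09,-0.03,-0.13,0,0,0,0.045,0.14,-0.05,-0.13,0,0,0]'

```text
clock: 26.65
position: [0.526, -0.186, 0.1477]
tool_rot: [-3.141, 0.002, -3.141]
force: [1.5, -0.7, 0.3]
grip_width: 0.0448
finger_force: 0.0
```

Request:
move_tool --segments '[0.045,0.05,-0.02,0,0,0,0,0.045,0.1,-0.04,0,0,0,0,0.045,0.127,-0.0445,0,0,0,0,0.045,0.127,-0.0445,0,0,0,0,0.045,0.127,-0.0445,0,0,0,0]'

```text
clock: 27.28
position: [0.401, -0.2298, 0.1468]
tool_rot: [-3.141, 0.001, -3.141]
force: [0.4, 0.1, 0.7]
grip_width: 0.0451
finger_force: 0.0
```

```bash
python3 knob.py
```

Run:
```python
from h import *
from workcell import *
q,_=grab_frame("scene"); p,_=grab_frame("wrist")
cv2.imwrite("pics/w8.png",np.hstack([cv2.resize(p,(400,300)),cv2.resize(q[110:260,150:350],(400,300))]))
```

```text
[ 0.40101748 -0.2297911   0.14681557]
[381. 179.] 456 [148.  96.  77.] [ 0.3831 -0.156   0.059 ] [[ 0.3833 -0.1558  0.058 ]]
[281. 198.] 424 [130. 136. 144.] [ 0.3976 -0.2307  0.0591] [[ 0.3979 -0.2307  0.058 ]]
[ 97. 292.] 185 [72. 78. 86.] [ 0.4776 -0.3825  0.058 ] [[ 0.4791 -0.384   0.058 ]]
```

View pics/w8.png

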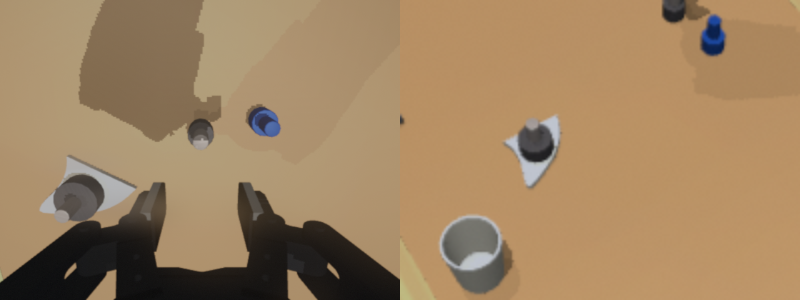

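weight_m stands on fin_m (scene crop, 535,140). Grey weight_s is at wrist (201,133) and the blue decoy at (264,122). Now I grasp s.

Request:
move_tool --segments '[0.045,0.0018,-0.0005,0.05,0,0,0,0.045,0.0018,-0.0005,0.09,0,0,0,0.045,0.0018,-0.0005,0.12,0,0,0,0.045,0.0018,-0.0005,0.132,0,0,0,0.045,0.0018,-0.0005,0.1385,0,0,0]' --grip_force 50

```text
clock: 28.05
position: [0.3986, -0.2304, 0.0079]
tool_rot: [3.142, -0.0, -3.141]
force: [0.4, -0.5, -0.3]
grip_width: 0.0448
finger_force: 0.0
```

Request:
move_tool --segments '[0.045,0,0,0,0,0,0,0.012,0,0,0,0,0,0,0.012,0,0,0,0,0,0,0.012,0,0,0,0,0,0,0.012,0,0,0,0,0,0]' --grip_force 50

```text
clock: 28.68
position: [0.3988, -0.2307, 0.0089]
tool_rot: [-3.141, 0.001, -3.141]
force: [-1.2, 0.9, 9.2]
grip_width: 0.0161
finger_force: 48.5
```

Request:
move_tool --segments '[0.012,0,0,0,0,0,0,0.012,0,0,-0.02,0,0,0,0.012,0,0,-0.06,0,0,0,0.012,0,0,-0.11,0,0,0,0.012,0,0,-0.15,0,0,0]' --grip_force 50

```text
clock: 29.3
position: [0.3983, -0.2304, 0.1603]
tool_rot: [-3.141, 0.001, -3.142]
force: [-0.1, -0.2, -3.1]
grip_width: 0.0165
finger_force: 49.1
```

Request:
move_tool --segments '[0.012,-0.035,0.048,0,0,0,0,0.012,-0.07,0.096,0,0,0,0,0.012,-0.105,0.144,0,0,0,0,0.012,-0.14,0.19,0,0,0,0,0.012,-0.176,0.24,0,0,0,0]'

```text
clock: 29.92
position: [0.5751, 0.0111, 0.1586]
tool_rot: [-3.141, 0.001, 3.141]
force: [0.2, -0.4, -2.8]
grip_width: 0.0163
finger_force: 49.3
```

Request:
move_tool --segments '[0.012,-0.036,0.045,0,0,0,0,0.012,-0.036,0.05,0,0,0,0,0.012,-0.036,0.05,0,0,0,0]'

```text
clock: 30.3
position: [0.6098, 0.0596, 0.1581]
tool_rot: [-3.141, -0.001, -3.141]
force: [0.4, -0.0, -1.9]
grip_width: 0.0163
finger_force: 49.2
```

```bash
python3 -c "
from fin import *
fin('wrist',(.644,.17),'f4'); fin('scene',(.644,.17),'s4'); print(bot.observe()['position'])"
```

```text
wrist px [396. 216.] area mm2 2419 cen 0.643 0.1689 zmed 0.0091 box [362 175] [417 258]
scene px [289. 273.] area mm2 2248 cen 0.6445 0.1702 zmed 0.0079 box [277 264] [304 287]
[0.609766   0.0583889  0.15836099]
```

Request:
move_tool --segments '[0.012,-0.015,0.05,0,0,0,0,0.012,-0.03,0.1,0,0,0,0,0.012,-0.034,0.11,0.02,0,0,0,0.012,-0.034,0.11,0.05,0,0,0,0.012,-0.034,0.11,0.08,0,0,0]'

```text
clock: 31.02
position: [0.644, 0.1678, 0.0772]
tool_rot: [-3.141, 0.0, 3.14]
force: [0.5, -0.6, -1.5]
grip_width: 0.0165
finger_force: 49.5
```

Request:
move_tool --segments '[0.012,0,0,0.025,0,0,0,0.012,0,0,0.042,0,0,0,0.012,0,0,0.052,0,0,0,0.012,0,0,0.057,0,0,0,0.012,0,0,0.058,0,0,0]'

```text
clock: 31.65
position: [0.6444, 0.1696, 0.0204]
tool_rot: [3.142, 0.0, -3.142]
force: [-0.1, -0.0, -2.3]
grip_width: 0.0162
finger_force: 49.5
```

Request:
move_tool --segments '[0.012,0,0,0,0,0,0,0.012,0,0,0.001,0,0,0,0.012,0,0,0.001,0,0,0]'

```text
clock: 32.02
position: [0.6443, 0.1697, 0.0193]
tool_rot: [3.142, 0.0, -3.141]
force: [-0.6, -1.0, -1.6]
grip_width: 0.0164
finger_force: 49.5
```

Request:
move_tool --segments '[0.012,0,0,0.001,0,0,0,0.012,0,0,0.002,0,0,0,0.012,0,0,0.002,0,0,0]'

```text
clock: 32.4
position: [0.6442, 0.1696, 0.0171]
tool_rot: [-3.142, -0.0, -3.141]
force: [-0.2, -0.1, -1.7]
grip_width: 0.0161
finger_force: 49.7
```

Request:
move_tool --segments '[0.012,0,0,0.001,0,0,0,0.012,0,0,0.001,0,0,0]'

```text
clock: 32.65
position: [0.6445, 0.1696, 0.017]
tool_rot: [3.141, 0.001, 3.142]
force: [-2.7, -1.7, 11.5]
grip_width: 0.0164
finger_force: 51.1
```

Request:
move_tool --segments '[0.012,0,0,-0.0008,0,0,0,0.03,0,0,-0.0008,0,0,0,0.045,0,0,-0.0008,0,0,0,0.045,0,0,-0.0008,0,0,0,0.045,0,0,-0.0008,0,0,0]'

```text
clock: 33.28
position: [0.6442, 0.1696, 0.0169]
tool_rot: [-3.142, -0.0, -3.141]
force: [0.5, -0.3, 1.0]
grip_width: 0.0449
finger_force: 0.0
```

Request:
move_tool --segments '[0.045,0,0,-0.03,0,0,0,0.045,0,0,-0.08,0,0,0,0.045,0.04,-0.02,-0.13,0,0,0,0.045,0.08,-0.05,-0.15,0,0,0,0.045,0.1,-0.06,-0.15,0,0,0]'

```text
clock: 33.9
position: [0.5434, 0.108, 0.169]
tool_rot: [3.141, 0.003, 3.14]
force: [1.0, 0.2, -0.3]
grip_width: 0.0453
finger_force: 0.0
```

Request:
move_tool --segments '[0.045,0,0,0,0,0,0,0.045,0,0,0,0,0,0]'

```text
clock: 34.15
position: [0.5448, 0.1101, 0.1669]
tool_rot: [3.141, 0.0, -3.141]
force: [-0.1, 0.7, -1.1]
grip_width: 0.0452
finger_force: 0.0
```

Run:
```python
from h import *
from workcell import *
q,D=grab_frame("scene"); cv2.imwrite("pics/end.png",q); c=calibration("scene")
v,u=np.mgrid[:420,:560]; W=deproj(c,np.c_[u.ravel(),v.ravel()],D.ravel()).reshape(420,560,3)
for n,x,y in(("xl",.477,.41),("l",.4835,-.388),("m",.6667,-.1355),("s",.6437,.1695)):
    m=(np.hypot(W[...,0]-x,W[...,1]-y)<.025)&(abs(W[...,2]-.066)<.004); print(n,m.sum(),W[m].mean(0).round(4))
```

```text
xl 51 [0.4786 0.4099 0.0657]
l 31 [ 0.4855 -0.387   0.066 ]
m 35 [ 0.6671 -0.1328  0.0659]
s 41 [0.6442 0.1697 0.066 ]
```

View pics/end.png

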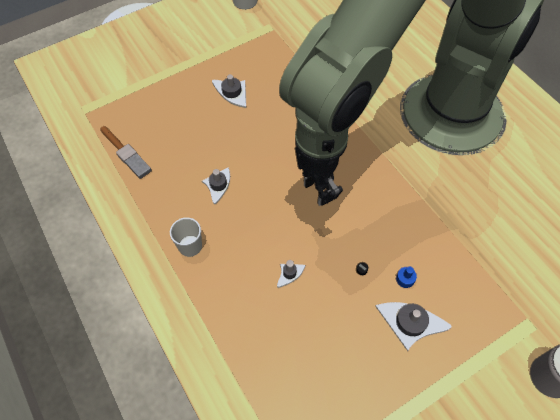

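All four weights stand upright on their fins, with knobs at z=66 mm within 3 mm of the centroids. The cup at (187,238) and plug at (362,268) are unmoved. Handing in.

```bash
python3 -c "
from workcell import job
print(job.job_done())"
```

```text
the job is handed in; nothing more can be done
None
```

The job is handed in: by my last measurements all four weights stand upright and released on the fins of their own rank, each within about 3 mm of the centre, placed largest first with the cup and plug unmoved; the hand-in printed no verdict.

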